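# Set the drag rider of a bench pull gauge to its limit mark

### The job

Get the bench pull gauge set: take the vee block that was left on its bed, in front of the T-handle, and stand it upright, flat on the floor of the low open steel parts tray beside the gauge, clear of the collar in it, and turn the zero knob until its pointer stands on the zero notch. Then draw the T-handle out against its spring until the drag rider that it pushes along is level with the limit mark - the rider stays where it is left, so do not overshoot, and do not touch the rider itself - and ease the handle all the way home without letting it snap back. Leave everything else on the bench where it stands.

Things in the scene. Friction and masses are not known exactly. Their poses are not given: they have to be found in the camera images.
- gauge: Pull gauge, fixed: dark steel bed plate 160 x 370 x 8 mm (own x -50..110, y -185..185). Grey spring housing on its +y end (own x -40..40, y 55..175), top 63 mm above the bench. Origin: bench level, under the middle of the T-handle's bar at home. Own z up; the handle draws out along own -y. Rider rail: 8 mm wide at own x 60, y -170..20, top 20 mm above the bench.
- drawbar (a joint): How far the T-handle is drawn out, m: 0 = fully home, at most 0.14. A spring pulls it home: about 3.5 N at 0 and 0.7 N more for every 10 mm. Let go, it snaps home at over 1 m/s.
- t_bar (a point): Middle of the T-handle's bar, where to hold it: level round steel bar, 14 mm diameter, 76 mm long, along the gauge's own x, axis 62 mm above the bench, 55 mm from the housing at home. A 16 x 12 mm upright under it joins the 12 mm draw rod (axis 30 mm above the bench) into the housing. An 8 mm arm, 24 mm above the bench, reaches from it to own x 66 mm and pushes the rider.
- rider (a joint): Where the drag rider stands, m, along the same direction as the T-handle: when the handle's arm pushes it, it reads the same as drawbar. It starts between 0 and 0.03, moves only when pushed (about 1.2 N of friction) and stays where it is left.
- rider_tip (a point): Tip of the pointer of the drag rider, a small brass block 20 x 14 x 12 mm riding on the rail (own x of the gauge 50..70), its top 32 mm above the bench; the pointer, 3 mm wide, points along the gauge's own +x over the scale plate.
- scale_plate: Graduated aluminium scale plate, 32 x 170 mm, 12 mm above the bench, flat on the bed beside the rail (gauge own x 70..102). It is geared to the zero knob: it slides, with the limit mark on it, 15 mm along gauge own +y for each rad of the knob, so zero the knob before drawing. Its origin lies at the gauge's origin when the knob is at zero.
- limit_mark (a point): Tip of the limit mark: dark steel cursor 12 x 12 mm, top 22 mm above the bench, clamped on the outer edge of the scale plate, its 3 mm nose pointing along gauge own -x at the rider's pointer. Rider and mark are level when rider_tip and limit_mark have the same own y of the gauge. Joint:rider then reads 0.055 to 0.115 (knob at zero).
- zero_knob (a joint): Angle of the zero knob, rad, positive anticlockwise seen from above; 0 = its pointer on the zero notch (pointing along the gauge's own -y, to the T-handle). It starts at 0.6 to 1.4; stops at -1.6 and 1.6. Friction 0.06 N m, stays where it is left.
- knob_grip (a point): Grip of the zero knob, on its upright axis over the middle of the housing (gauge own x 0, y 115 mm), 89 mm above the bench: a black upright bar 11 mm thick (this frame's x), 46 mm long (this frame's y), 71 to 97 mm above the bench. A white line marks the pointer half, this frame's -y. Under it a 22 mm stem and a white 60 mm dial. Pinch across this frame's x.
- vee_block: Steel vee block, 34 mm (own x) x 50 mm (own y) x 33 mm tall, with a vee groove along own y in its top; origin at the centre of its underside, own z up. 0.3 kg. It lies on the gauge's bed (8 mm above the bench) in front of the T-handle. Its two 34 mm apart side faces are flat over the full height.
- parts_tray: The open steel parts tray, 130 mm (own x) x 160 mm (own y), 35 mm tall, walls 4 mm, floor about 4 mm thick; origin at the centre of its underside. Fixed; the only open tray beside the gauge, it and the grease tin may change places.
- grease_tin: Bystander: closed tin, 84 mm diameter, 65 mm tall; origin under its centre.
- spray_can: Bystander: spray can, 60 mm diameter, about 180 mm tall, beyond the spring housing; origin under its centre.
- screw_jar: Bystander: glass jar with lid, 60 mm diameter, 85 mm tall, on the robot's side of the spring housing; origin under its centre.
- spanner: Bystander: spanner, 160 mm long, lying flat beyond the gauge, along its own x; origin under it, at mid length or near it.
- driver: Bystander: screwdriver, 180 mm long, lying on the robot's side of the gauge, along its own x; origin under it, at mid length or near it.
- hammer: Bystander: hammer, 260 mm long, lying left of the gauge, along its own x; origin under it, at mid length or near it.
- collar: Bystander: plain steel shaft collar (short thick ring), 36 mm outside diameter, 22 mm hole, 22 mm tall, lying somewhere on the tray's floor and to be left there; the vee block fits beside it. Origin under its centre.
- mug: Bystander: white mug, 80 mm diameter, 90 mm tall, at the left; origin under its centre.
Things that resemble listed ones, but are neither listed nor needed, are in the scene too. Leave any purple or yellow look-alike of the vee_block alone. What is shaped like the parts_tray but blue is not meant.

How it is judged:
On the way, in this order (a step that is already met when the one before it is completed fails the run):
1. the zero knob's pointer is on the zero notch (within 0.15 rad) (value of joint zero_knob between -0.15 and 0.15 rad), for 0.2 s.
2. with the knob on zero, the T-handle has been drawn out until the rider is level with the limit mark (within 4 mm) (all of step 1 and y of rider_tip in the frame of limit_mark between -0.004 and 0.004 m and value of joint drawbar above 0.045 m), for 0.2 s.
At the end, for the whole second after the job is handed in: The vee block stands at rest, upright within 0.2 rad, flat on the floor of the parts tray (its origin inside the walls and under 12 mm above the tray's underside), the zero knob is within 0.15 rad of zero, the drag rider is level with the limit mark within 4 mm, and the T-handle is home within 3 mm (all of step 1 and y of rider_tip in the frame of limit_mark between -0.004 and 0.004 m and x of vee_block in the frame of parts_tray between -0.058 and 0.058 m and y of vee_block in the frame of parts_tray between -0.073 and 0.073 m and z of vee_block in the frame of parts_tray below 0.012 m and angle between vee_block's own z axis and vertical below 0.2 rad and value of joint drawbar below 0.003 m and linear speed of vee_block below 0.02 m/s); the robot touches nothing.
It fails at once if the T-handle snaps back (faster than 0.6 m/s) (velocity of joint drawbar below -0.6 m/s).
It fails at once if the robot touches the drag rider (contact force between rider and the fingers above 0.5 N or contact force between rider and the arm above 0.5 N).
It fails at once if a bystander is shifted by more than 30 mm (distance of any of grease_tin, spray_can, screw_jar, spanner, driver, hammer, mug, collar from where it was at the start of the episode above 0.03 m).
It also fails if it takes over 72 s, if anything falls off the work surface, if the arm or the gripper's body presses on something with over 40 N, if the wrist force passes 120 N, or if a joint passes its speed limit or range.

### The arm

A 6-joint arm with a two-finger parallel gripper is mounted at the origin on the work surface. World frame = base frame: x ahead of the robot, y to its left, z up, the work surface at z = 0. Lengths are in m, angles in rad, forces in N, time in s.
With the tool pointing down it reaches from about 0.275 to 0.75 m from the base axis. Payload 10.2 kg.
Tool frame: the origin (TCP) lies midway between the tips of the shut fingers; the grasp point (between the pads) lies 19 mm behind it (env.hold_point_z is the distance from the TCP to the grasp point, in m); z points along the fingers, y is the line along which they close (so a half turn about z gives the same grasp; the last joint's range is limited). The gripper opens to 85 mm and grips with 20 to 120 N. Pads are 22 mm wide; open, the fingers measure 114 mm over their backs; the gripper's body (76 mm by 85 mm) begins 54 mm behind the grasp point. The pads swing forward as they close: fully open they stand 13 mm farther back than shut.
Start: joints at [-1.323, 0.313, 1.498, -0, 1.331, -0.223], TCP at [0.238, -0.468, 0.231] pointing down, gripper open.
Joint ranges: [-2.94, 2.94], [-0.97, 2.17], [0.19, 2.56], [-1.23, 4.37], [0.02, 3.11], [-2.88, 2.88]. Speed limits (rad/s): [2.39, 2.39, 3.01, 3.14, 3.14, 3.14].

### API

Orientations are given as a unit quaternion [x, y, z, w].
In Python, from bench import env, kinematics, monitor, eyes, job gives the robot as it stands. The module is installed in compiled form; this text tells all that it offers. Calls block until the motion is done:
- env.reach(position, orientation): joint-space move of the TCP to a pose.
- env.movel(position, velocity=0.15, frame=None, guard=None): straight line of the TCP; frame=None keeps the orientation; velocity is the mean speed in m/s. With guard (N) it stops when the force on the tool has changed by that much, and returns True; else False.
- env.set_joints(angles): joint-space move.
- env.release() and env.close_gripper(effort=None): open the fingers fully, or close them until they stop; effort is the grip in N (None keeps the last).
- env.hold(seconds).
- kinematics.ik(position, orientation): joint angles nearest the present ones, or None.
- monitor.sense(): the state.
- eyes.grab_frame(name): name is "scene" or "top" or "wrist"; returns a dict with "frame" (420x560x3 uint8, red, green, blue), "mtx" (3x3 intrinsics, pixels), "view" (4x4, takes a point from world to camera coordinates). Camera axes: x right, y down, z forward; pixel columns grow to the right and rows downward; lengths in m; the calibration is good to about 2 mm. A picture is of the moment at which its call begins. There is no depth.
A pose or a line that the arm cannot do raises env.MotionError and nothing moves.
- job.hand_in(): hands the job in; it is judged then, once.
The state is a dict: "clock": time; "joints": joint angles; "qvel": joint speeds; "joint_efforts": joint torques, N m; "position": TCP position; "ee_rot": TCP orientation; "contact_force": force on the tool from outside, world axes, zero at the start; "ft_torque": the same for the moment, N m; "finger_gap": opening from 0.0 (shut) to 1.0 (fully open); "gripper_force": force on a finger pad.
Only numpy, scipy, OpenCV 4.12 (cv2) and the standard library are available. Lean on these libraries where they do the work, as an engineer would, in place of code of your own. Each camera call takes 0.05 s, during which the arm holds its last target. There are 200 camera calls.

## Working session

There is one attempt and no reset: what is moved stays moved. The work goes in short steps, each a Python script; the robot and the scene stay as the last script left them, time stands still between calls to the robot, and variables do not carry over. Pictures are saved under pics/ and viewed, at most 10 in all, crops included, and the job is handed in when it is done.

```bash
mkdir -p pics; cat > h.py <<'E'
import numpy as np, cv2
from bench import env, kinematics, monitor, eyes, job
def grab(n, save=None):
    f=eyes.grab_frame(n)
    if save: cv2.imwrite('pics/'+save, f['frame'][:,:,::-1])
    return f
def ray(f,u,v):
    V=np.array(f['view']);R,t=V[:3,:3],V[:3,3]
    d=R.T@np.linalg.inv(f['mtx'])@np.array([u,v,1.]); return -R.T@t,d
def onz(f,u,v,z):
    c,d=ray(f,u,v); return c+d*(z-c[2])/d[2]
def proj(f,p):
    V=np.array(f['view']);q=f['mtx']@(V[:3,:3]@np.array(p)+V[:3,3]);return q[:2]/q[2]
E
python3 - <<'E'
from h import *
import pickle
fs={n:grab(n) for n in('top','scene')}
pickle.dump(fs,open('f0.pkl','wb'))
for n in fs:
    cv2.imwrite(f'pics/{n}0.png',cv2.resize(fs[n]['frame'][:,:,::-1],(800,600),interpolation=cv2.INTER_CUBIC))
    c,d=ray(fs[n],280,210);print(n,c,d)
s=monitor.sense();print(s['clock'],s['position'],s['ee_rot'],env.hold_point_z)
E
```

```text
top [0.30954702 0.03832436 1.21722914] [ 0.189523    0.00214639 -0.98204766]
scene [ 0.82005828 -0.6066298   0.87469453] [-0.2856708   0.61014376 -0.73901419]
0.1 [ 0.23805501 -0.46765951  0.23081229] [ 9.72417893e-01  2.33244742e-01 -2.63575394e-05 -5.74774375e-04] 0.0187
```

View pics/top0.png

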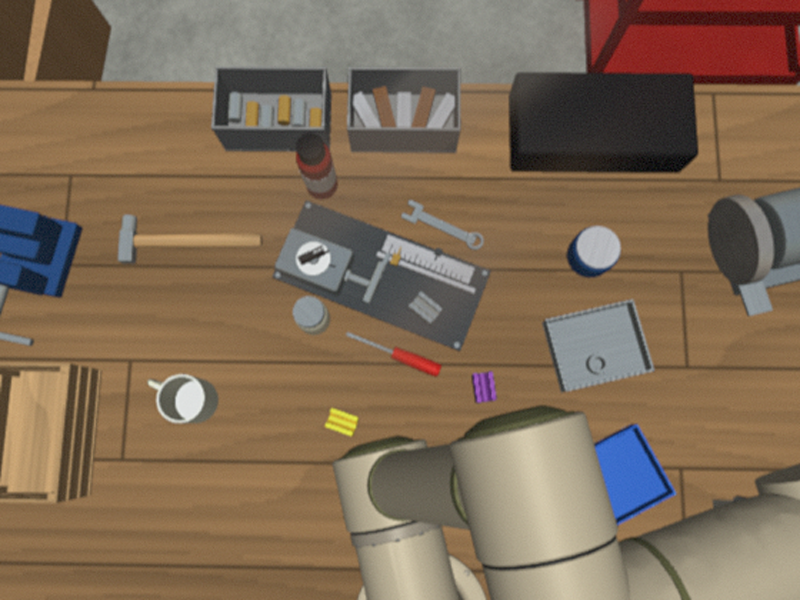

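View pics/scene0.png

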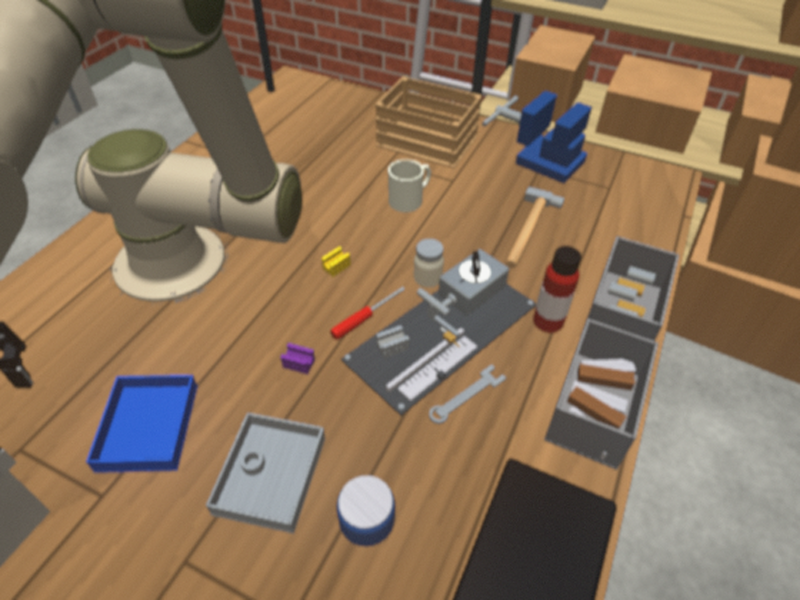

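The top picture (800 px) shows the gauge bed with corners (307,206), (276,277), (458,349), (489,270) and the knob at (313,257).
- **Vee block candidates:** grey on the bed (425,306), yellow (342,421), purple (484,387). I choose the grey one.
- **Tray candidates:** grey steel (598,345) with the collar at (596,364), blue (635,475), and the far grey bins (270,110) and (404,110). I choose the steel one at (598,345).

```bash
python3 - <<'E'
from h import *
import pickle
f=pickle.load(open('f0.pkl','rb'))['top'];k=0.7
P=[onz(f,u*k,v*k,.008)[:2] for u,v in[(307,206),(276,277),(458,349),(489,270)]]
P=np.array(P);print(P,[np.linalg.norm(P[i]-P[(i+1)%4]) for i in range(4)])
img=f['frame'];hsv=cv2.cvtColor(img,cv2.COLOR_RGB2HSV)
m=((hsv[...,1]<60)&(hsv[...,2]<110)).astype(np.uint8);roi=np.zeros_like(m);roi[140:248,188:346]=1
m=cv2.morphologyEx(m*roi,cv2.MORPH_OPEN,np.ones((3,3)))
cs,_=cv2.findContours(m,cv2.RETR_EXTERNAL,cv2.CHAIN_APPROX_NONE);c=max(cs,key=cv2.contourArea)
w=np.array([onz(f,*p,.008)[:2]for p in c[:,0].astype(float)],np.float32);print('bed',cv2.minAreaRect(w))
for n,u,v,z in[('vee',425,306,.035),('knob',313,257,.09),('collar',596,364,.026),('jar',310,306,.085),('tin',600,248,.065),('spray',312,148,.18)]:print(n,onz(f,u*k,v*k,z))
T=np.array([onz(f,u*k,v*k,.035)[:2] for u,v in[(545,322),(633,300),(653,371),(563,391)]]);print(T,T.mean(0),[np.linalg.norm(T[i]-T[(i+1)%4]) for i in range(4)])
# wrist cam mount
fw=eyes.grab_frame('wrist');s=monitor.sense();from scipy.spatial.transform import Rotation as Ro
Rt=Ro.from_quat(s['ee_rot']).as_matrix();V=fw['view'];c=-V[:3,:3].T@V[:3,3]
print('cam in tool',Rt.T@(c-s['position']),(Rt.T@V[:3,:3].T).round(3),fw['mtx'])
E
```

```text
[[ 0.71956059  0.21672893]
 [ 0.58312934  0.26869209]
 [ 0.45476218 -0.06399806]
 [ 0.60070204 -0.12104853]] [np.float64(0.1459919740526992), np.float64(0.35659621260187374), np.float64(0.1566946088012906), np.float64(0.3580795603165769)]
bed ((0.536370038986206, 0.07461986690759659), (0.3770260214805603, 0.1466725915670395), 88.8006362915039)
vee [ 0.52739984 -0.00353036  0.035     ]
knob [0.60046159 0.1909868  0.09      ]
collar [ 0.42927461 -0.30401326  0.026     ]
jar [0.51583413 0.19378512 0.085     ]
tin [ 0.62866296 -0.30768754  0.065     ]
spray [0.75986495 0.18679141 0.18      ]
[[ 0.50129265 -0.21486288]
 [ 0.5426073  -0.37100431]
 [ 0.41750091 -0.39944423]
 [ 0.3808527  -0.24278014]] [ 0.46056339 -0.30702289] [np.float64(0.16151484540601432), np.float64(0.12829823995262607), np.float64(0.16089353011272045), np.float64(0.12363314945058104)]
cam in tool [ 0.06588185  0.00025229 -0.14353764] [[ 0.    -0.966 -0.26 ]
 [ 1.     0.     0.001]
 [-0.001 -0.26   0.966]] [[319.53235335   0.         283.37647694]
 [  0.         319.53235335 209.76276752]
 [  0.           0.           1.        ]]
```

```bash
cat >> h.py <<'E'
from scipy.spatial.transform import Rotation as Ro
def down(yaw):  # tool y at world yaw, z down
    y=np.array([np.cos(yaw),np.sin(yaw),0]);z=np.array([0,0,-1.]);return Ro.from_matrix(np.c_[np.cross(y,z),y,z]).as_quat()
E
python3 - <<'E'
from h import *
import pickle
g=np.deg2rad(-21.1)
env.reach([0.53,0.08,0.27],down(g+np.pi/2))
s=monitor.sense();print(s['clock'],s['position'],s['joints'])
f=grab('wrist');pickle.dump(f,open('f1.pkl','wb'))
cv2.imwrite('pics/w1.png',cv2.resize(f['frame'][:,:,::-1],(800,600),interpolation=cv2.INTER_CUBIC))
E
```

```text
2.375 [0.53010313 0.079257   0.26991556] [-7.02362113e-02  3.12673516e-01  1.39713723e+00 -1.44664508e-04
  1.43191686e+00 -1.27124116e+00]
```

View pics/w1.png

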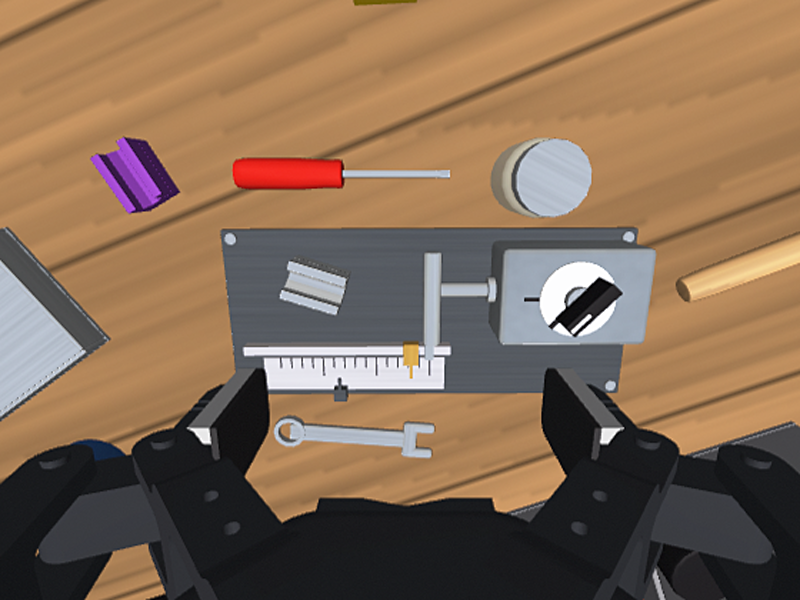

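The wrist view shows the gauge clearly: grey vee block at (315,287) with its groove running left-right, T-bar (432,305), rider (411,360), limit mark nose (340,380), knob (587,306) with its white line toward (575,325).

```bash
python3 - <<'E'
from h import *
import pickle
f=pickle.load(open('f1.pkl','rb'));k=.7
on=lambda u,v,z:onz(f,u*k,v*k,z)[:2]
B=np.array([on(*p,.008)for p in[(221,229),(637,227),(620,392),(236,392)]])
print(B,[np.linalg.norm(B[i]-B[(i+1)%4])for i in range(4)],B.mean(0))
d=B[1]-B[0];d2=B[2]-B[3];print('yaw owny',np.degrees(np.arctan2(d[1],d[0])),np.degrees(np.arctan2(d2[1],d2[0])))
print('tbar ends',on(432,253,.069),on(431,355,.062))
im=f['frame'];
c=im[165:235,180:260];cv2.imwrite('pics/v.png',cv2.resize(c[:,:,::-1],(640,560),interpolation=cv2.INTER_CUBIC))
c=im[170:290,270:470] ;cv2.imwrite('pics/k.png',cv2.resize(im[170:290,200:460][:,:,::-1],(780,360),interpolation=cv2.INTER_CUBIC))
E
```

```text
[[ 0.4519142  -0.06506259]
 [ 0.5828255   0.27789908]
 [ 0.73294169  0.2245528 ]
 [ 0.5982831  -0.12376522]] [np.float64(0.36709736696367756), np.float64(0.15931320938402255), np.float64(0.3734412713266193), np.float64(0.15770178538641103)] [0.59149112 0.07840602]
yaw owny 69.10773278839216 68.86366319347037
tbar ends [0.52876204 0.1016038 ] [0.60913159 0.07143138]
```

View pics/v.png

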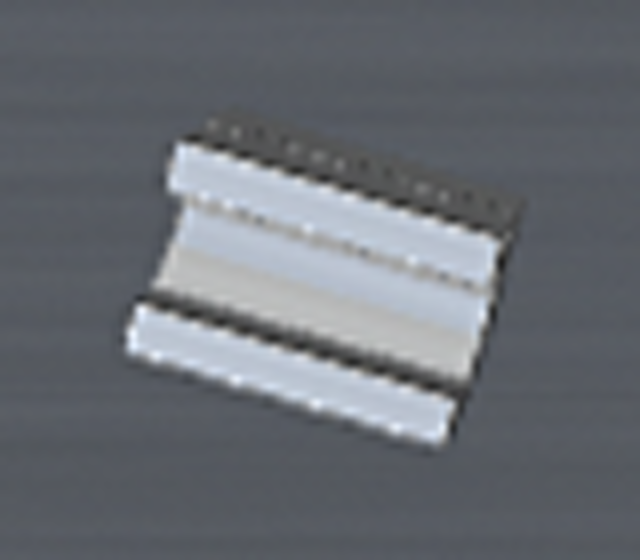

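View pics/k.png

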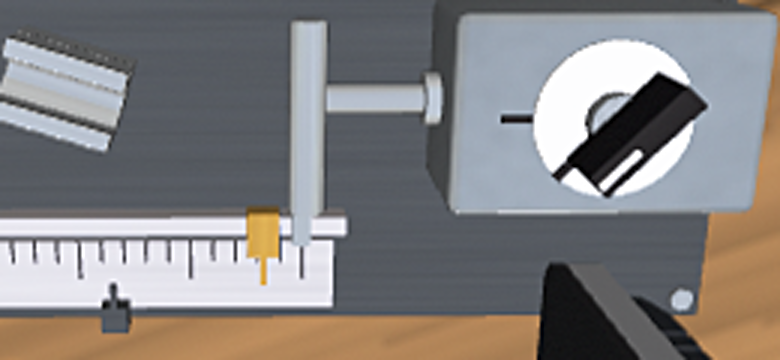

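The crops confirm the choice: a plain steel vee block with top corners at crop (177,143), (503,240), (447,445), (127,352). The knob's pointer half points down-left, with its edge running (572,158)-(660,72). Rider tip is at (263,284), mark tip at (113,284).

```bash
python3 - <<'E'
from h import *
import pickle
f=pickle.load(open('f1.pkl','rb'))
on=lambda u,v,z:onz(f,u,v,z)[:2]
g=np.deg2rad(-21.0);O=np.array([.5635,.0892]);ex=np.array([np.cos(g),np.sin(g)]);ey=np.array([-ex[1],ex[0]])
own=lambda p:np.round([(p-O)@ex*1e3,(p-O)@ey*1e3],1)
V=np.array([on(180+x/8,165+y/8,.041)for x,y in[(177,143),(503,240),(447,445),(127,352)]])
print('vee',V.mean(0),own(V.mean(0)),[np.linalg.norm(V[i]-V[(i+1)%4])for i in range(4)])
for a,b in((0,1),(3,2)):d=V[b]-V[a];print('vee y yaw',np.degrees(np.arctan2(d[1],d[0])))
K=lambda x,y,z:on(200+x/3,170+y/3,z)
a,b=K(572,158,.097),K(660,72,.097);d=a-b;print('knob edge',own(a),own(b),'angle of -y', np.degrees(np.arctan2(*(-d[::-1]))) ,'theta',np.arctan2(-d[1],-d[0])-np.deg2rad(69.0),np.linalg.norm(d))
print('tbar',own(K(310,20,.069)),own(K(310,213,.066)))
print('rider',own(K(263,284,.028)),'mark',own(K(113,284,.022)),own(K(113,284,.018)))
print('housing corners',[own(K(*p,.063))for p in[(465,12),(780,12),(748,213),(455,212)]],'dial',own(K(614,119,.066)))
print('jar',own(on(552*.7,178*.7,.085)))
E
```

```text
vee [ 0.52586128 -0.00197529] [ -2.5 -98.6] [np.float64(0.0498407521540491), np.float64(0.033341656829895566), np.float64(0.049910969534774925), np.float64(0.03335132570091749)]
vee y yaw 51.75729205607731
vee y yaw 51.76882688212998
knob edge [ 6.4 89.6] [-23.8 116.7] angle of -y 117.16557071003749 theta 0.8406477949922972 0.040647456847150334
tbar [-37.3   0.1] [38.1  1.3]
rider [ 85.3 -16.3] mark [ 87.9 -82.8] [ 89.7 -83.4]
housing corners [array([-39.2,  57.4]), array([-38.9, 173.1]), array([ 39.6, 171.7]), array([38.9, 57.8])] dial [  0.9 114.8]
jar [-91.8  81. ]
```

```bash
python3 - <<'E'
from h import *
import pickle
V=np.array([.5259,-.0020]);yw=np.deg2rad(-38.2);q=down(yw)
env.reach([*V,.13],q)
print(env.movel([*V,.012],velocity=.12,guard=10))
env.close_gripper(40);s=monitor.sense();print(s['finger_gap'],s['gripper_force'],s['position'])
env.movel([*V,.17],velocity=.2)
t=np.deg2rad(-76);P=np.array([.487,-.3005])
env.reach([*P,.20],down(t))
s=monitor.sense();print(s['clock'],s['finger_gap'],s['position'],s['joints'])
f=grab('wrist');pickle.dump(f,open('f2.pkl','wb'))
cv2.imwrite('pics/w2.png',cv2.resize(f['frame'][:,:,::-1],(800,600),interpolation=cv2.INTER_CUBIC))
E
```

```text
False
0.3931771533364822 41.40033680945635 [ 0.52609697 -0.00202408  0.01233798]
7.6917 0.3912527658410999 [ 0.48736847 -0.29930591  0.19966348] [-7.55700450e-01  4.41000660e-01  1.39880861e+00  4.23958022e-04
  1.30262139e+00  5.68786055e-01]
```

View pics/w2.png

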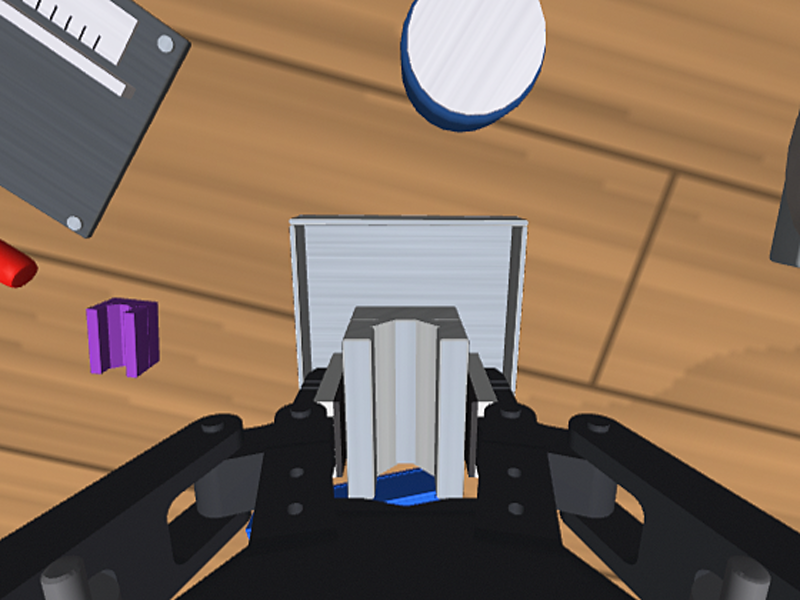

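The block is held square. The tray's far wall corners are at (290,218) and (527,218), parallel to the gripper. I'll check the position against that wall, then lower.

```bash
python3 - <<'E'
from h import *
import pickle
f=pickle.load(open('f2.pkl','rb'))
a,b=[onz(f,u*.7,217*.7,.035)[:2] for u in(290,527)]
d=b-a;L=np.linalg.norm(d);y=d/L;x=np.array([-y[1],y[0]]);C=(a+b)/2-x*.065
print(L,np.degrees(np.arctan2(y[1],y[0])),C)
P=C+x*.029;print(P)
if abs(L-.16)<.006 and np.linalg.norm(C-[.4606,-.307])<.012:
    q=down(np.arctan2(y[1],y[0]))
    env.movel([*P,.10],velocity=.2,frame=q)
    print(env.movel([*P,.009],velocity=.08,guard=6),monitor.sense()['position'])
    env.release();p=monitor.sense()['position']
    env.movel([*P,.16],velocity=.2)
    f=grab('wrist');pickle.dump(f,open('f3.pkl','wb'))
    cv2.imwrite('pics/w3.png',f['frame'][:,:,::-1])
print(monitor.sense()['clock'])
E
```

```text
0.1580368644834192 -75.88057645301639 [ 0.46374099 -0.30810098]
[ 0.49186488 -0.30102661]
False [ 0.49212755 -0.3012609   0.00953967]
11.1917
```

View pics/w3.png

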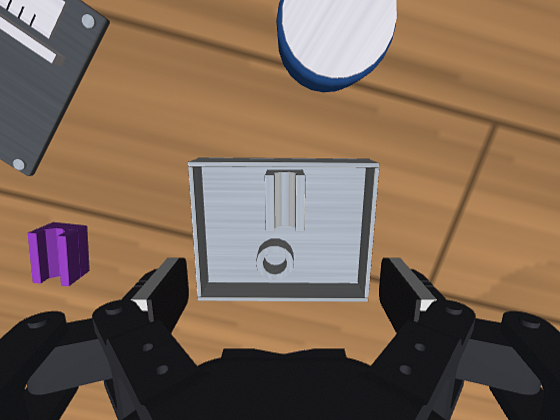

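The block stands upright in the tray at (285,200), clear of the collar at (275,258). The knob is next.

```bash
python3 - <<'E'
from h import *
g=np.deg2rad(-21.);th=.84
K=np.array([.6047,.1966])
env.reach([.50,-.08,.25],down(g+th))
env.reach([*K,.17],down(g+th))
print(env.movel([*K,.078],velocity=.1,guard=8))
env.close_gripper(30);s=monitor.sense();print(s['finger_gap'],s['gripper_force'],s['contact_force'],s['joints'][5])
j=np.array(s['joints']);
for k in range(1,5):
    q=j.copy();q[5]+=th*k/4;env.set_joints(q)
s=monitor.sense();print(s['position'],s['ft_torque'],Ro.from_quat(s['ee_rot']).as_matrix()[:,1],np.degrees(np.arctan2(*Ro.from_quat(s['ee_rot']).as_matrix()[1::-1,1])))
env.release()
env.movel([*K,.17],velocity=.15)
env.reach([.53,.08,.27],down(g+np.pi/2))
f=grab('wrist');print(monitor.sense()['clock'])
import pickle;pickle.dump(f,open('f4.pkl','wb'))
cv2.imwrite('pics/w4.png',cv2.resize(f['frame'][150:290,150:470][:,:,::-1],(800,350),interpolation=cv2.INTER_CUBIC))
E
```

```text
False
0.11955514170857998 33.18135201931 [-1.18274339 -0.56093822  2.17196583] -0.343039326921215
[0.60494247 0.19656359 0.07815654] [ 0.14606509 -0.67957942 -0.06871645] [ 9.36228157e-01 -3.51392191e-01  6.04899715e-04] -20.572495320883558
19.7417
```

View pics/w4.png

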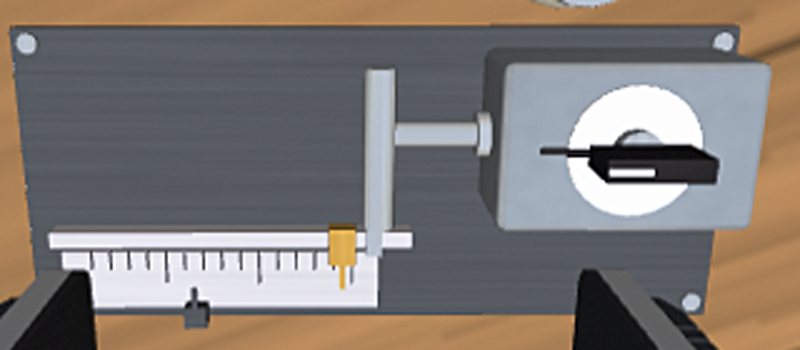

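The knob's bar is in line with the notch. Next I grip the T-bar with the camera on the scale side, draw it short of the mark, and look.

```bash
cat >> h.py <<'E'
g=np.deg2rad(-21.);O=np.array([.5635,.0892]);ex=np.array([np.cos(g),np.sin(g)]);ey=np.array([-ex[1],ex[0]])
own=lambda p:np.round([(p[:2]-O)@ex*1e3,(p[:2]-O)@ey*1e3],1)
W=lambda x,y:O+ex*x/1e3+ey*y/1e3
E
python3 - <<'E'
from h import *
import pickle
f=pickle.load(open('f4.pkl','rb'));c=lambda x,y,z:own(onz(f,150+x/2.5,150+y/2.5,z))
m=c(194,289,.02);r=c(343,288,.026);print(m,r,'bar',c(379,150,.069))
D=-(m[1]+11)-12;print('first draw',D)
assert 35<D<100
q=down(g-np.pi/2)
env.reach([*W(0,-6),.17],q)
print(env.movel([*W(0,-6),.053],velocity=.1,guard=8))
env.close_gripper(60);s=monitor.sense();print(s['finger_gap'],own(s['position']),s['contact_force'],s['joints'])
env.movel([*W(0,-D),.053],velocity=.05);env.hold(.2)
s=monitor.sense();print(s['clock'],s['finger_gap'],own(s['position']),s['contact_force'])
f=grab('wrist');pickle.dump(f,open('f5.pkl','wb'))
cv2.imwrite('pics/w5.png',cv2.resize(f['frame'][:,:,::-1],(800,600),interpolation=cv2.INTER_CUBIC))
E
```

```text
[ 89.6 -95.5] [ 86.2 -15.9] bar [-0.6 -0.5]
first draw 72.5
False
0.13440639095659873 [ 0.1 -5.4] [-0.58570811  4.23029418  5.35928063] [-5.80066050e-02  6.00234691e-01  1.56417767e+00  9.16316947e-04
  9.76098327e-01  1.87878562e+00]
26.0667 0.13123473355549578 [  0.1 -71.5] [2.2188112  8.49177965 4.96555459]
```

View pics/w5.png

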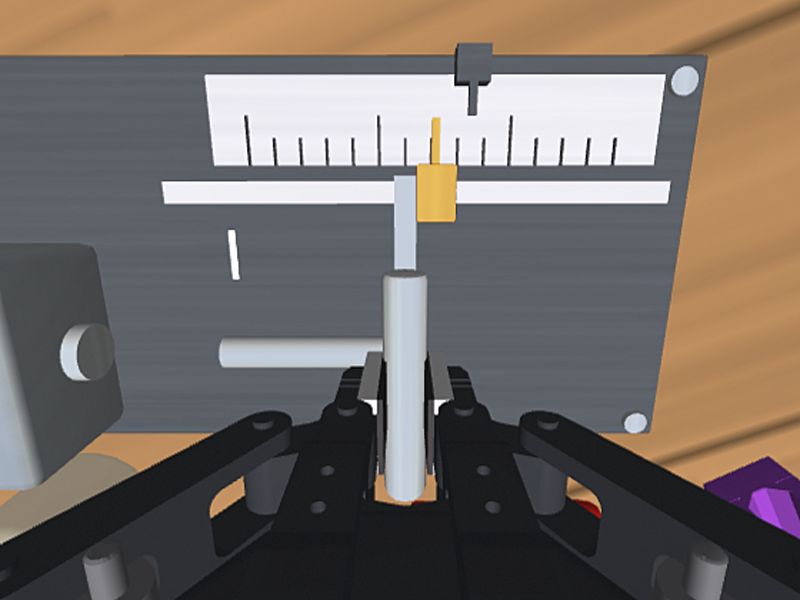

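Brass pointer tip is at (436,118) and the mark's nose at (473,115), so the rider is still short. I'll draw the rest in two steps, measuring with colour masks.

```bash
cat > d.py <<'E'
from h import *
def measure(f):
    im=f['frame'];h=cv2.cvtColor(im,cv2.COLOR_RGB2HSV)
    br=(h[...,0]>12)&(h[...,0]<28)&(h[...,1]>130)&(h[...,2]>120); dk=h[...,2]<110
    r=slice(55,110); br[:, :230]=0; br[:,380:]=0
    n,l,st,c=cv2.connectedComponentsWithStats(br.astype(np.uint8)); 
    i=min((i for i in range(1,n) if 100<st[i,4]<2500),key=lambda i:abs(c[i][1]-130)); ys,xs=np.where(l==i)
    sel=(ys<ys.min()+20)&(ys>ys.min()+2); ru,rv=xs[sel].mean(),ys.min()
    # mark nose: narrow dark run, rows 65..76
    row=dk[63:76,300:360]; yy,xx=np.where(row); mu,mv=xx.mean()+300,79
    R=own(onz(f,ru,rv,.026));M=own(onz(f,mu,mv,.02));return (ru,rv),(mu,mv),R,M,R[1]-M[1]
E
python3 - <<'E'
from d import *
import pickle
f=pickle.load(open('f5.pkl','rb'));a=measure(f);print(a)
assert abs(a[0][0]-436*.7)<3 and abs(a[1][0]-473*.7)<3
E
```

```text
((np.float64(304.7717391304348), np.int64(83)), (np.float64(330.36486486486484), 79), array([ 86. , -82.3]), array([ 88.6, -95.9]), np.float64(13.600000000000009))
```

```bash
sed -i 's/300:360/270:360/; s/mean()+300/mean()+270/' d.py
python3 - <<'E'
from d import *
for k in range(4):
    a=measure(grab('wrist'));s=monitor.sense();y=own(s['position'])[1];print(a,y,s['clock'])
    e=a[4]
    if abs(e)<.7 or (k and e<0): break
    assert 0<e<15
    env.movel([*W(0,y-(e-3 if e>5 else e-.3)-0*0),.053],velocity=.03);env.hold(.2)
env.hold(.3);cv2.imwrite('pics/w6.png',cv2.resize(grab('wrist')['frame'][:,:,::-1],(800,600)));print(monitor.sense()['clock'])
E
```

```text
((np.float64(304.7717391304348), np.int64(83)), (np.float64(330.36486486486484), 79), array([ 86. , -82.3]), array([ 88.6, -95.9]), np.float64(13.600000000000009)) -71.5 26.1667
((np.float64(305.0), np.int64(83)), (np.float64(311.5657894736842), 79), array([ 86. , -91.9]), array([ 88.6, -95.7]), np.float64(3.799999999999997)) -81.0 26.8833
((np.float64(305.0), np.int64(83)), (np.float64(307.0), 79), array([ 86. , -94.3]), array([ 88.6, -95.7]), np.float64(1.4000000000000057)) -83.4 27.3833
((np.float64(305.0), np.int64(83)), (np.float64(307.0), 79), array([ 86. , -94.3]), array([ 88.6, -95.7]), np.float64(1.4000000000000057)) -83.4 27.8833
28.6833
```

View pics/w6.png

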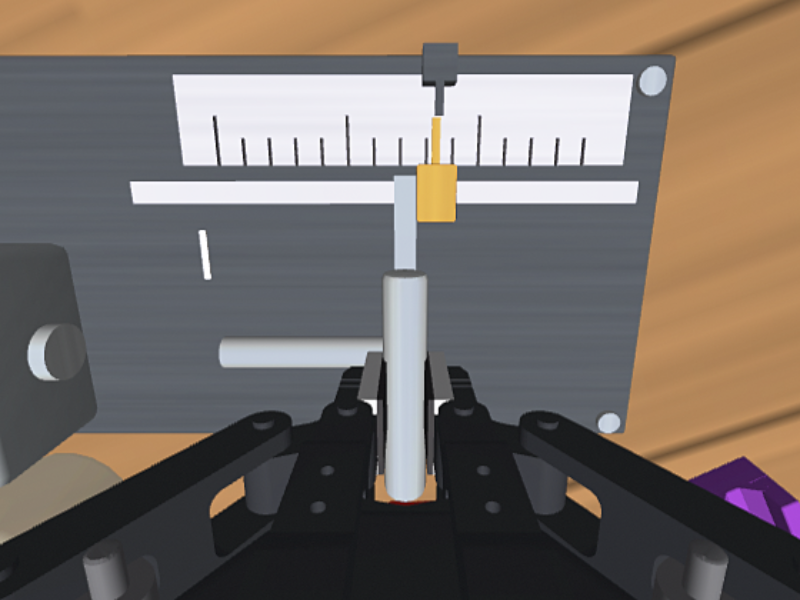

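Level within about 1.2 mm. I'll add a final 1 mm, then ease the handle home.

```bash
python3 - <<'E'
from d import *
env.movel([*W(0,-85.4),.053],velocity=.02);env.hold(.4)
a=measure(grab('wrist'));print(a[4],own(monitor.sense()['position']))
env.movel([*W(0,-8),.053],velocity=.06);env.hold(.2)
s=monitor.sense();print(own(s['position']),s['contact_force'])
print(env.movel([*W(0,2),.053],velocity=.01,guard=6));env.hold(.2)
s=monitor.sense();print(own(s['position']),s['contact_force'],s['clock'])
E
```

```text
0.5999999999999943 [  0.2 -84.2]
[ 0.1 -7.5] [-0.96317481  4.79883798  5.11344407]
True
[ 0.1 -0.2] [-1.06622926 -1.40949959  5.28519508] 31.9833
```

Home stop felt: the force reversed at y ≈ -0.2 mm. Now release, retreat and verify numerically.

```bash
python3 - <<'E'
from d import *
p=monitor.sense()['position']
env.release();env.hold(.2)
env.movel([*W(0,-2),.17],velocity=.12)
env.reach([.53,.08,.27],down(g+np.pi/2));env.hold(.3)
f=grab('wrist');im=f['frame'];h=cv2.cvtColor(im,cv2.COLOR_RGB2HSV)
br=((h[...,0]>12)&(h[...,0]<28)&(h[...,1]>130)&(h[...,2]>120)).astype(np.uint8)
x0,y0=proj(f,[*W(60,-95),.03]).astype(int);print(x0,y0)
sub=br[y0-5:y0+30,x0-15:x0+15];yy,xx=np.where(sub);sel=yy>yy.max()-6;ru,rv=xx[sel].mean()+x0-15,yy.max()+y0-5
print('rider',own(onz(f,ru,rv,.026)),ru,rv)
ys=slice(rv+2,rv+5);dk=h[ys,int(ru)-12:int(ru)+13,2]<130;print('mark',own(onz(f,np.where(dk)[1].mean()+int(ru)-12,rv+2,.02)),dk.sum())
x1,y1=proj(f,[*W(-25,0),.069]).astype(int);row=im[y1,x1-20:x1+20].mean(1);c=np.where(row>150)[0];print('bar',own(onz(f,c.mean()+x1-20,y1,.069)),len(c),monitor.sense()['clock'])
cv2.imwrite('pics/w7.png',im[:,:,::-1])
E
```

```text
225 247
rider [ 86.4 -95.5] 226.75 265
mark [ 92.1 -95.8] 6
bar [-25.2  -0.4] 11 37.0333
```

Rider is at -95.5 mm and the mark at -95.8 mm, so they are level. The bar is home (-0.4 mm against -0.5 mm before the draw), and the arm is clear of everything.

```bash
python3 -c "
from h import *
print(job.hand_in())"
```

```text
the job is handed in; nothing more can be done
None
```

The job is handed in at about 37 s of the 72 s: the vee block stands flat in the steel tray clear of the collar, the knob pointer is on the zero notch, the rider is level with the limit mark to about 0.3 mm, and the T-handle was eased home; the hand-in returned no verdict.

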